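# Pop the reader's port open

### The job

Open the tube port of the reader with the green hatch: press the front of the green hatch down once, as far as it goes, and let go so that its push-push latch releases and the hatch springs up. Then keep your hand clear and watch it for two seconds to make sure that it stays open; pressing again would latch it shut. Only touch, do not grip or lift anything: the readers stay where they stand, the orange hatch stays untouched and shut, and the things around stay in place.

Things in the scene. Friction and masses are not known exactly. Their poses are not given: they have to be found in the camera images.
- reader_green: bench reader with the green hatch: white box 130 (x) x 96 (y) x 70 mm high with a small dark display on its front, loose on the worktop on rubber feet, 0.9 kg; origin at the centre of its underside, its x axis points from the front to the back, z up. The hatch lies on top, 76 mm long (x) x 46 mm wide, standing 10 mm proud of the box, hinged along its rear edge 30 mm behind the reader's centre and 75 mm above its underside.
- hatch_green (a joint): angle of the green hatch, rad: 0 latched shut and level, -0.10 pressed right down (hard stop), about 1.07 standing open. The latch trips at the stop; let go above about -0.075, it returns to 0 still latched. After the trip it follows the finger up, its front edge swings up and back in about 1 s, and it stays open. Pressed right down again, it latches shut for good.
- spot_green (a point): white thumb spot, 17 mm across, on the top face of the green hatch, on its middle line, 12 mm from its front edge and 64 mm from the hinge: press here. 80 mm above the worktop when shut; moves with the hatch. Takes about 3 N and 6 mm of travel; 6 N or more is felt only once the latch has tripped or at the stop.
- reader_orange: bench reader with the orange hatch: white box 130 (x) x 96 (y) x 70 mm high with a small dark display on its front, loose on the worktop on rubber feet, 0.9 kg; origin at the centre of its underside, its x axis points from the front to the back, z up. The same kind of reader, not to be operated.
- hatch_orange (a joint): angle of the orange hatch, rad: 0 shut, the same latch; to be left alone
- cup: specimen cup with a red lid, 53 mm across, 59 mm high, loose between the readers; origin at the centre of its underside
- tape: roll of beige tape lying flat, 66 mm across, 19 mm high, loose; origin at the centre of its underside
- brown_bottle: brown reagent bottle with a white cap, 37 mm across, 75 mm high, loose behind the readers; origin at the centre of its underside
- blue_box: blue box of slides, 84 x 62 x 40 mm, loose behind the readers; origin at the centre of its underside

How it is judged:
By the outcome, as a careful person would: the job done as asked, in the order asked, and still so for the second after the job is handed in, with the robot touching nothing.
It also fails if it takes over 34 s, if anything falls off the work surface, if the arm or the gripper's body presses on something with over 40 N, if the wrist force passes 120 N, or if a joint passes its speed limit or range.

### The arm

A 6-joint arm with a two-finger parallel gripper is mounted at the origin on a cart in front of the work surface, level with it; the furniture and walls round the work are solid. World frame = base frame: x ahead of the robot, y to its left, z up, the work surface at z = 0. Lengths are in m, angles in rad, forces in N, time in s.
With the tool pointing down it reaches from about 0.375 to 0.9 m from the base axis. Payload 3.1 kg.
Tool frame: the origin (TCP) lies midway between the tips of the shut fingers; the grasp point (between the pads) lies 19 mm behind it; z points along the fingers, y is the line along which they close (so a half turn about z gives the same grasp; the last joint's range is limited). The gripper opens to 85 mm and grips with 20 to 120 N. Pads are 22 mm wide; open, the fingers measure 114 mm over their backs; the gripper's body (76 mm by 85 mm) begins 54 mm behind the grasp point. The pads swing forward as they close: fully open they stand 13 mm farther back than shut.
Start: joints at [-1.373, 0.527, 1.433, -0, 1.181, -0.178], TCP at [0.229, -0.581, 0.231] pointing down, gripper open.
Joint ranges: [-3.08, 3.08], [-0.75, 2.2], [0.22, 2.44], [-1.43, 4.57], [0, 2.65], [-2.85, 2.85]. Speed limits (rad/s): [2.79, 2.79, 3.14, 3.14, 3.14, 3.14].

### API

Orientations are given as a unit quaternion [x, y, z, w].
In Python, from station import manip gives the robot as it stands.
- The arm moves only by the tool step_arm, never from a script. Its argument "targets" is text: rows parted by semicolons, each of 4 numbers parted by spaces: the shift along the tool's x, y, z in mm, then the turn about the tool's z in degrees. A call has 1 to 12 rows; each row is the pose to reach, as a shift and turn from the pose commanded when the call began, along the tool's axes at that moment; what a row does not reach only later rows make up. A row lasts 1/10 s, in which the tool goes at most 50 mm and 8.59 degrees, less where a joint would pass 70% of its speed; a pose out of reach is approached as far as the arm can. A call with a gripper value outside its range is refused whole. "gripper" is the closure, from 0 (fully open) to 1 (shut), set as the call begins (left out, the last holds). The fingers move at their own pace and stop on an object; "squeeze" is the grip in N (left out, the last holds). Time passes only in rows, so rows that repeat a pose let the fingers close. It gives the time, the measured TCP pose, the force, the opening and the grip force at its end, in the units of the state.
- manip.sense(): the state, without advancing time (a new reading comes with each control period).
- manip.snapshot(name): name is "side" or "top" or "wrist"; returns the picture (384x512x3 uint8, red, green, blue); there is no depth.
- manip.get_calibration(name): a dict with "fov_y" (degrees; the focal length in pixels is half the picture's height over the tangent of half this angle, whatever the lens; pixels are square), "cx", "cy" (the principal point, pixels), "extrinsics" (4x4, takes a point from camera to world coordinates); the wrist camera has in their place "tool_from_camera" (4x4, takes a point from camera to tool coordinates, whose origin is the TCP and whose axes are the flange's). Camera axes: x right, y down, z forward; pixel columns grow to the right and rows downward; lengths in m; the calibration is good to about 2 mm. A picture is of the moment at which its call begins: read the wrist's pose just before it. get_calibration takes no time and is no camera call.
- manip.sign_off(): hands the job in; it is judged then, once.
Trained networks look in the newest picture that a camera, given by its name, has taken for a name from the list of things; names that differ only in an ending like _2 or _b are one class to them, and where a whole thing is asked for, a point or a joint stands for the part that bears it (a point fixed in the world has none). Each returns a list of dicts, best first, with "p" (0 to 1); they miss things now and then, are a little off and sometimes report something else, mostly with a low value. They report only what shows in the picture. A call takes as long as a camera call.
- manip.recognise(camera, query): "position" ([column, row] in pixels, amid what is visible of it).
- manip.masks_of(camera, query): "pixels" (384x512 bool, what is visible of it) and "position" ([column, row] in pixels, amid what is visible of it).
- manip.mark_of(camera, query): "position" ([column, row] in pixels: a listed point, or the origin of a listed thing).
The state is a dict: "t": time; "q": joint angles; "qd": joint speeds; "tau": joint torques, N m; "tcp_pos": TCP position; "tool_rot": TCP orientation; "force": force on the tool from outside, world axes, zero at the start; "ft_torque": the same for the moment, N m; "finger_gap": opening from 0.0 (shut) to 1.0 (fully open); "gripper_force": force on a finger pad.
Only numpy, scipy, OpenCV 4.12 (cv2) and the standard library are available. Lean on these libraries where they do the work, as an engineer would, in place of code of your own. Each camera call takes 0.05 s, during which the arm holds its last target. There are 200 camera calls.

## Working session

There is one attempt and no reset: what is moved stays moved. The work goes in short steps, Python scripts to look and compute and a tool call to move; the robot and the scene stay as the last step left them, time stands still between calls to the robot, and variables do not carry over. Pictures are saved under pics/ and viewed, at most 10 in all, crops included, and the job is handed in when it is done.

Besides the shell and the picture viewer there is one more tool, called after ">>>" in YAML: its name, and indented under it one key for each argument. step_arm: Moves the arm, as the interface text tells. Its arguments: {"type":"object","properties":{"targets":{"type":"string"},"gripper":{"type":"number"},"squeeze":{"type":"number"}},"required":["targets"]}

```bash
mkdir -p pics; cat > h.py <<'E'
import numpy as np, cv2
from scipy.spatial.transform import Rotation as R
from station import manip
def cam(name,s=None):
    c=manip.get_calibration(name)
    f=192/np.tan(np.radians(c["fov_y"])/2)
    if name=="wrist":
        T=np.eye(4);T[:3,:3]=R.from_quat(s["tool_rot"]).as_matrix();T[:3,3]=s["tcp_pos"]
        E=T@np.array(c["tool_from_camera"])
    else: E=np.array(c["extrinsics"])
    return f,c["cx"],c["cy"],E
def ray(k,px):
    f,cx,cy,E=k
    d=E[:3,:3]@np.array([(px[0]-cx)/f,(px[1]-cy)/f,1]);return E[:3,3],d/np.linalg.norm(d)
def tri(rs):
    A=0;b=0
    for o,d in rs:
        P=np.eye(3)-np.outer(d,d);A=A+P;b=b+P@o
    return np.linalg.solve(A,b)
def atz(r,z): o,d=r;return o+d*(z-o[2])/d[2]
def save(n,im): cv2.imwrite(f"pics/{n}.png",im[:,:,::-1])
E
python3 - <<'E'
from h import *
np.set_printoptions(precision=4,suppress=True)
s=manip.sense();print(s["t"],s["tcp_pos"],s["tool_rot"],s["force"])
print({k:v for k,v in manip.get_calibration("top").items()})
a={};ims=[]
for n in ["side","top"]:
    ims.append(manip.snapshot(n));k=cam(n)
    for q in ["spot_green","reader_green","reader_orange"]:
        m=manip.mark_of(n,q);print(n,q,[(x["position"],round(x["p"],2)) for x in m])
        if m:
            r=ray(k,m[0]["position"]);a.setdefault(q,[]).append(r);print(atz(r,.08 if 'spot' in q else 0))
for q in a:
    if len(a[q])>1: print(q,tri(a[q]))
for n,i in zip("st",ims): save(n+"0",i)
print(manip.sense()["t"])
E
```

```text
0.0 [ 0.2293 -0.5807  0.2303] [ 0.9824  0.1868 -0.     -0.0011] [-0.1944  0.2394  0.5925]
{'fov_y': 44.06300950959728, 'cx': 261.2694968792313, 'cy': 189.6852076591464, 'extrinsics': array([[ 0.0175, -0.9932,  0.1151,  0.4618],
       [-0.9998, -0.017 ,  0.0054, -0.0045],
       [-0.0034, -0.1151, -0.9933,  1.1824],
       [ 0.    ,  0.    ,  0.    ,  1.    ]])}
side spot_green [([192.5, 234.4], 0.93)]
[ 0.4602 -0.2235  0.08  ]
side reader_green [([210.3, 272.7], 0.9)]
[ 0.4959 -0.2358  0.    ]
side reader_orange [([234.5, 192.9], 0.82)]
[0.4906 0.1901 0.    ]
top spot_green [([361.4, 248.4], 0.81)]
[ 0.4572 -0.2317  0.08  ]
top reader_green [([361.0, 232.0], 0.61)]
[ 0.4973 -0.2474  0.    ]
top reader_orange [([174.1, 227.9], 0.76)]
[0.4994 0.217  0.    ]
spot_green [ 0.4595 -0.2304  0.0836]
reader_green [ 0.4975 -0.2459  0.0068]
reader_orange [ 0.4933  0.2179 -0.0109]
0.4
```

View pics/t0.png

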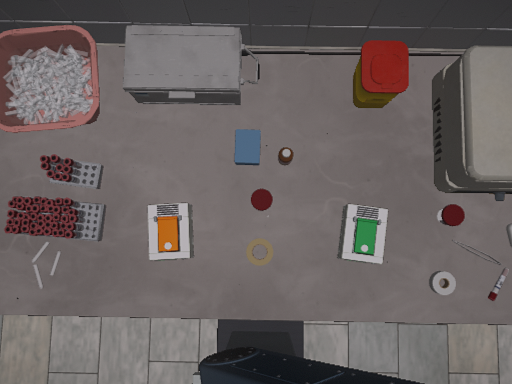

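View pics/s0.png

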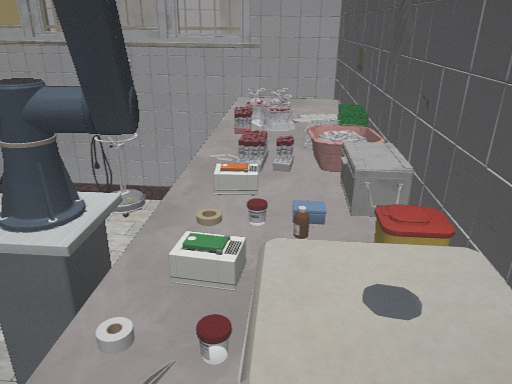

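The top view shows the green reader at about (365, 234) and its spot at (365, 250). It is turned a few degrees, with its front towards the robot. The side view shows the same reader at (208, 257), with nothing tall near the path. I'll shut the gripper and move to above the spot.

>>> step_arm:
  targets: "35 -27 0 3; 70 -54 0 6; 105 -82 0 9; 140 -110 0 12; 175 -138 0 15; 210 -166 0 18; 245 -194 0 21; 275 -218 0 24; 295 -235 0 26; 302 -240 0 26; 302 -240 0 26; 302 -240 0 26"
  gripper: 1

```text
t: 1.6
tcp_pos: [0.4222, -0.2482, 0.2314]
tool_rot: [0.999, -0.039, 0.0, 0.0]
force: [0.4, 0.7, -0.2]
finger_gap: -0.001
gripper_force: 0.0
```

```bash
cat > look.py <<'E'
from h import *
import sys
np.set_printoptions(precision=4,suppress=True)
s=manip.sense();im=manip.snapshot("wrist");save(sys.argv[1],im);k=cam("wrist",s)
print(s["t"],s["tcp_pos"],R.from_quat(s["tool_rot"]).as_matrix()[:,0],s["finger_gap"],s["force"])
ms=manip.mark_of("wrist","spot_green")
for m in ms:print(m["position"],m["p"],atz(ray(k,m["position"]),.08))
for m in manip.masks_of("wrist","hatch_green")[:1]: 
    g=m["pixels"];print("hatch",g.sum(),m["p"])
hsv=cv2.cvtColor(im,cv2.COLOR_RGB2HSV)
g=((hsv[...,0]>45)&(hsv[...,0]<80)&(hsv[...,1]>150)).astype(np.uint8)
cs,_=cv2.findContours(g,0,2)
c=max(cs,key=cv2.contourArea)
print([(p,atz(ray(k,p),.08)) for p in cv2.boxPoints(cv2.minAreaRect(c))])
E
python3 look.py w1
```

```text
1.6 [ 0.4222 -0.2482  0.2314] [ 0.997  -0.0776  0.0002] -0.00125373023571437 [ 0.3704  0.733  -0.1621]
[242.6, 144.0] 0.89 [ 0.4554 -0.2369  0.08  ]
hatch 3414 0.76
[(array([223.,  73.], dtype=float32), array([ 0.5279, -0.2241,  0.08  ])), (array([267.,  73.], dtype=float32), array([ 0.5244, -0.268 ,  0.08  ])), (array([267., 152.], dtype=float32), array([ 0.4445, -0.2628,  0.08  ])), (array([223., 152.], dtype=float32), array([ 0.4483, -0.2146,  0.08  ]))]
```

View pics/w1.png

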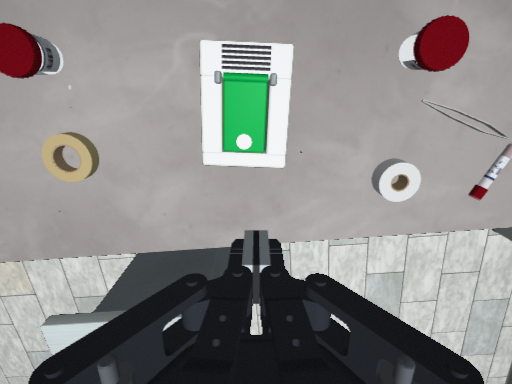

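The wrist view shows the reader aligned with the tool and the spot at (244, 142), near (0.457, -0.238). I'll go lower for a second view.

>>> step_arm:
  targets: "8 -4 30 0; 16 -8 60 0; 24 -12 90 0; 24 -12 90 0; 24 -12 90 0"

```text
t: 2.25
tcp_pos: [0.4467, -0.2378, 0.1412]
tool_rot: [0.999, -0.039, -0.001, -0.0]
force: [0.2, -0.8, 1.3]
finger_gap: 0.0
gripper_force: 0.0
```

```bash
python3 look.py w2
```

```text
2.25 [ 0.4467 -0.2378  0.1412] [ 0.9969 -0.0785 -0.0012] 0.0002376918550891264 [ 0.1529 -0.8167  1.2924]
[253.7, 188.8] 0.72 [ 0.4585 -0.2374  0.08  ]
hatch 6239 0.72
[(array([223.4968, 200.0892], dtype=float32), array([ 0.4508, -0.2122,  0.08  ])), (array([227.1758,  97.0777], dtype=float32), array([ 0.529 , -0.2242,  0.08  ])), (array([289.3822,  99.2994], dtype=float32), array([ 0.5239, -0.2684,  0.08  ])), (array([285.7032, 202.3108], dtype=float32), array([ 0.4448, -0.2623,  0.08  ]))]
```

View pics/w2.png

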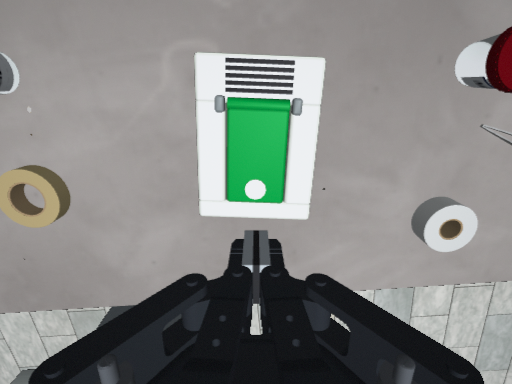

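The spot is at (255, 189), which gives (0.4585, -0.237). I'll descend to just above it.

>>> step_arm:
  targets: "6 0 25 0; 12 -1 45 0; 12 -1 54 0; 12 -1 54 0; 12 -1 54 0"

```text
t: 2.9
tcp_pos: [0.4593, -0.2374, 0.0882]
tool_rot: [0.999, -0.039, 0.0, 0.0]
force: [-0.2, 0.4, 0.2]
finger_gap: -0.001
gripper_force: 0.0
```

>>> step_arm:
  targets: "0 0 2 0; 0 0 3.5 0; 0 0 5 0; 0 0 6 0; 0 0 7 0; 0 0 8 0; 0 0 8 0"

```text
t: 3.6
tcp_pos: [0.4591, -0.2371, 0.0794]
tool_rot: [0.999, -0.039, -0.0, 0.0]
force: [-0.6, -0.3, 2.6]
finger_gap: 0.0
gripper_force: 1.2
```

Contact at about z = 0.080, as expected. I'll press on gently.

>>> step_arm:
  targets: "0 0 1 0; 0 0 2 0; 0 0 3 0; 0 0 3.5 0; 0 0 4 0; 0 0 4 0"

```text
t: 4.2
tcp_pos: [0.4592, -0.2371, 0.0751]
tool_rot: [0.999, -0.039, 0.0, -0.0]
force: [0.6, 0.3, 0.5]
finger_gap: -0.006
gripper_force: 0.0
```

>>> step_arm:
  targets: "0 0 0.5 0; 0 0 1 0; 0 0 1 0"

```text
t: 4.5
tcp_pos: [0.4594, -0.2372, 0.0748]
tool_rot: [0.999, -0.039, 0.0, 0.0]
force: [-0.7, 1.0, 7.4]
finger_gap: -0.0
gripper_force: 3.3
```

>>> step_arm:
  targets: "0 0 0.5 0; 0 0 1 0; 0 0 1 0"

```text
t: 4.8
tcp_pos: [0.4594, -0.2372, 0.0742]
tool_rot: [0.999, -0.039, 0.0, 0.0]
force: [-1.6, 0.4, 8.4]
finger_gap: 0.003
gripper_force: 4.2
```

That is the hard stop at 8 N, so the latch has tripped. I'll let go by lifting up, then back clear of the swing.

>>> step_arm:
  targets: "0 0 -8 0; -4 0 -25 0; -15 0 -55 0; -30 0 -90 0; -45 0 -125 0; -55 0 -150 0; -55 0 -150 0; -55 0 -150 0; -55 0 -150 0; -55 0 -150 0; -55 0 -150 0; -55 0 -150 0"

```text
t: 6.0
tcp_pos: [0.4042, -0.2326, 0.2225]
tool_rot: [0.999, -0.039, -0.001, -0.001]
force: [0.2, -0.7, 0.1]
finger_gap: 0.003
gripper_force: 0.0
```

>>> step_arm:
  targets: "0 0 0 0; 0 0 0 0; 0 0 0 0; 0 0 0 0; 0 0 0 0; 0 0 0 0; 0 0 0 0; 0 0 0 0; 0 0 0 0; 0 0 0 0; 0 0 0 0; 0 0 0 0"

```text
t: 7.2
tcp_pos: [0.4043, -0.2328, 0.2233]
tool_rot: [0.999, -0.039, -0.0, -0.0]
force: [-0.2, 0.2, 0.2]
finger_gap: -0.003
gripper_force: 0.0
```

```bash
python3 look.py w3; python3 -c "
from h import *
save('s3',manip.snapshot('side')[160:340,100:340].repeat(3,0).repeat(3,1))"
```

```text
7.2 [ 0.4043 -0.2328  0.2233] [ 0.997  -0.0779 -0.    ] -0.0029611451413641813 [-0.2226  0.1945  0.1686]
[256.0, 82.2] 0.63 [ 0.4984 -0.2408  0.08  ]
hatch 2539 0.62
[(array([229.7365,  98.7496], dtype=float32), array([ 0.4851, -0.2133,  0.08  ])), (array([231.0445,  50.3526], dtype=float32), array([ 0.5284, -0.2194,  0.08  ])), (array([288.111 ,  51.8949], dtype=float32), array([ 0.5228, -0.2734,  0.08  ])), (array([286.8029, 100.292 ], dtype=float32), array([ 0.4791, -0.2703,  0.08  ]))]
```

View pics/s3.png

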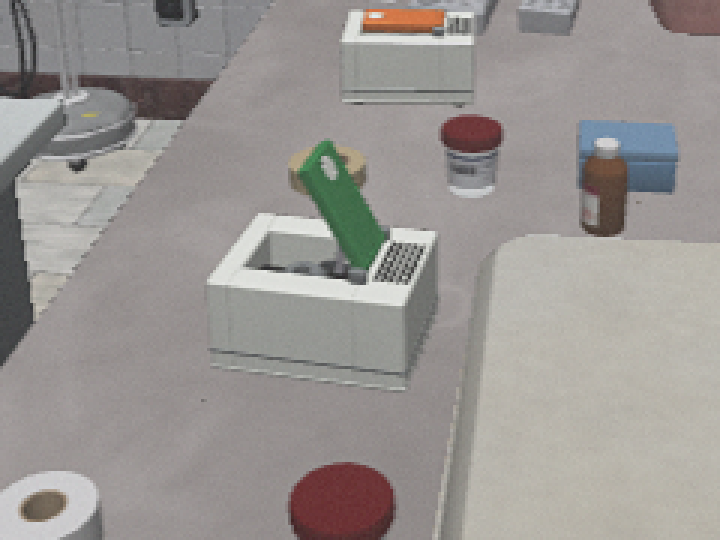

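>>> step_arm:
  targets: "0 0 0 0; 0 0 0 0; 0 0 0 0; 0 0 0 0; 0 0 0 0; 0 0 0 0; 0 0 0 0; 0 0 0 0; 0 0 0 0; 0 0 0 0; 0 0 0 0; 0 0 0 0"

```text
t: 8.6
tcp_pos: [0.4043, -0.2328, 0.2233]
tool_rot: [0.999, -0.039, -0.0, -0.0]
force: [-0.3, 0.3, -0.1]
finger_gap: -0.0
gripper_force: 0.0
```

```bash
python3 look.py w4; python3 -c "
from h import *
save('s4',manip.snapshot('side')[160:340,100:340].repeat(3,0).repeat(3,1))"
```

```text
8.6 [ 0.4043 -0.2328  0.2233] [ 0.997  -0.0779 -0.    ] -0.00042714409024724914 [-0.3453  0.3166 -0.1472]
[258.5, 82.4] 0.95 [ 0.498  -0.2433  0.08  ]
hatch 2751 0.57
[(array([229.7365,  98.7496], dtype=float32), array([ 0.4851, -0.2133,  0.08  ])), (array([231.0445,  50.3526], dtype=float32), array([ 0.5284, -0.2194,  0.08  ])), (array([288.111 ,  51.8949], dtype=float32), array([ 0.5228, -0.2734,  0.08  ])), (array([286.8029, 100.292 ], dtype=float32), array([ 0.4791, -0.2704,  0.08  ]))]
```

View pics/s4.png

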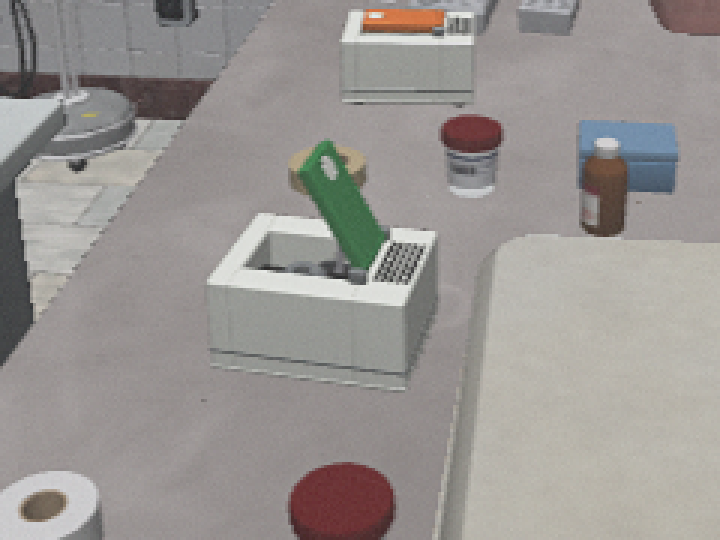

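View pics/w4.png

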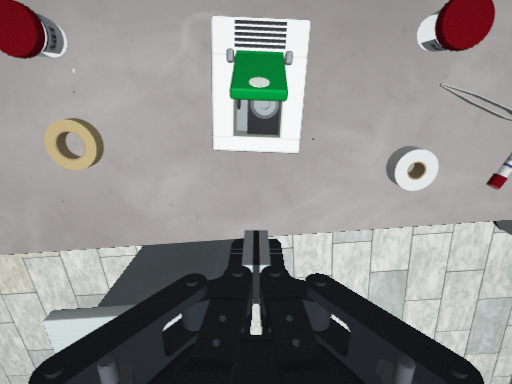

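The hatch stands open and has not changed: in the side crops its front edge is at (322, 145) both times, and in the wrist view its spot is at (259, 82). The orange hatch is still shut. I'll hold a little longer to complete two watched seconds.

>>> step_arm:
  targets: "0 0 0 0; 0 0 0 0; 0 0 0 0; 0 0 0 0; 0 0 0 0; 0 0 0 0; 0 0 0 0; 0 0 0 0"

```text
t: 9.6
tcp_pos: [0.4043, -0.2328, 0.2233]
tool_rot: [0.999, -0.039, 0.0, 0.0]
force: [-0.0, -0.3, 0.1]
finger_gap: 0.001
gripper_force: 0.0
```

```bash
python3 look.py w5; python3 -c "
from h import *
a=manip.snapshot('side');b=cv2.imread('pics/s4.png')[::3,::3,::-1]
print(np.abs(a[160:340,100:340].astype(int)-b).mean());print(manip.sense()['t'],manip.sign_off())"
```

```text
9.6 [ 0.4043 -0.2328  0.2233] [ 0.997  -0.0779  0.    ] 0.0013556257275745198 [-0.0008 -0.2916  0.0796]
[258.8, 84.8] 0.86 [ 0.4958 -0.2434  0.08  ]
hatch 2674 0.63
[(array([229.7365,  98.7496], dtype=float32), array([ 0.4851, -0.2134,  0.08  ])), (array([231.0445,  50.3526], dtype=float32), array([ 0.5284, -0.2194,  0.08  ])), (array([288.111 ,  51.8949], dtype=float32), array([ 0.5228, -0.2734,  0.08  ])), (array([286.8029, 100.292 ], dtype=float32), array([ 0.4791, -0.2704,  0.08  ]))]
1.9888271604938272
the job is handed in; nothing more can be done
9.8 None
```

I pressed the green hatch down once to its stop and let go; it sprang open and stayed open for over two seconds of watching, the orange hatch stayed shut, nothing else visibly moved, and the job is handed in at 9.8 s.

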